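Start a cold wash in the ultrasonic parts washer

ROBOT

A 6-joint arm with a two-finger parallel gripper is mounted at the origin on the work surface. World frame = base frame: x ahead of the robot, y to its left, z up, the work surface at z = 0. Lengths are in m, angles in rad, forces in N, time in s.
With the tool pointing down it reaches from about 0.35 to 0.875 m from the base axis. Payload 15.5 kg.
Tool frame: the origin (TCP) lies midway between the tips of the shut fingers; the grasp point (between the pads) lies 19 mm behind it (arm.tcp_to_grasp is the distance from the TCP to the grasp point, in m); z points along the fingers, y is the line along which they close (so a half turn about z gives the same grasp; the last joint's range is limited). The gripper opens to 85 mm and grips with 20 to 120 N. Pads are 22 mm wide; open, the fingers measure 114 mm over their backs; the gripper's body (76 mm by 85 mm) begins 54 mm behind the grasp point. The pads swing forward as they close: fully open they stand 13 mm farther back than shut.
Start: joints at [1.129, 0.494, 1.345, -0, 1.302, -0.096], TCP at [0.212, 0.588, 0.231] pointing down, gripper open.
Joint ranges: [-2.91, 2.91], [-0.82, 2.16], [0.22, 2.67], [-1.22, 4.37], [0.12, 2.79], [-3.08, 3.08]. Speed limits (rad/s): [1.89, 1.89, 2.57, 3.01, 3.01, 3.01].

INTERFACE

Orientations are given as a 3x3 rotation matrix whose columns are the frame's x, y, z axes.
In Python, from bench import get_obs, read_camera, close_job, arm gives the robot as it stands.
- The arm moves only by the tool servo_tool, never from a script. Its argument "steps" is one flat list of numbers, 5 for each row, row after row: the shift along the tool's x, y, z as a fraction of full scale, then the turn about the tool's z as a fraction of full scale, then the closure, from -1 (fully open) to 1 (shut). A call has 1 to 5 rows; each row is the pose to reach, as a shift and turn from the pose commanded when the call began, along the tool's axes at that moment, turning the shorter way round; what a row does not reach only later rows make up. Full scale, the value 1, is 0.15 m for a shift and 360 degrees for a turn. A row lasts 1/10 s, in which the tool goes at most 50 mm and 8.59 degrees, less where a joint would pass 70% of its speed; a pose out of reach is approached as far as the arm can. A call with a number of a shift or a turn outside -1 to 1 is refused whole. A call with a gripper value outside its range is refused whole. The fingers move at their own pace and stop on an object; "squeeze" is the grip in N (left out, the last holds). Time passes only in rows, so rows that repeat a pose let the fingers close. It gives the time, the measured TCP pose, the force, the opening and the grip force at its end, in the units of the state.
- get_obs(): the state, without advancing time (a new reading comes with each control period).
- read_camera(name): name is "side" or "top"; returns a dict with "color" (384x512x3 uint8, blue, green, red), "camera_matrix" (3x3 intrinsics, pixels), "k1" (the pictures are not rectified: a ray, as slopes to the right and down, at radius r is drawn at 1 + k1 r^2 times it, then the intrinsics apply), "rvec" (rotation vector, rad) and "tvec" (3), from world to camera coordinates, as OpenCV has them. Camera axes: x right, y down, z forward; pixel columns grow to the right and rows downward; lengths in m; the calibration is good to about 2 mm. A picture is of the moment at which its call begins. There is no depth.
- close_job(): hands the job in; it is judged then, once.
The state is a dict: "clock": time; "q": joint angles; "joint_vel": joint speeds; "effort": joint torques, N m; "tool_pos": TCP position; "tcp_rot": TCP orientation; "contact_force": force on the tool from outside, world axes, zero at the start; "torque": the same for the moment, N m; "opening": opening from 0.0 (shut) to 1.0 (fully open); "grip_force": force on a finger pad.
Only numpy, scipy, OpenCV 4.12 (cv2) and the standard library are available. Lean on these libraries where they do the work, as an engineer would, in place of code of your own. Each camera call takes 0.05 s, during which the arm holds its last target. There are 200 camera calls.

TASK

The spray-gun parts are in the basket of the parts washer: start a cold wash. With closed fingers, push the half-open lid down until it is fully shut, then switch on the grey mains rocker by pressing its far, white-marked half all the way down, then press the green start button right in and let it spring back. Leave the orange heat rocker and the red stop button alone, do not lift the lid open, and do not shift or pick up the other things on the bench.

Things in the scene. Friction and masses are not known exactly. Their poses are not given: they have to be found in the camera images.
- washer: Parts washer fixed to the bench, 260 (x) x 400 (y) x 165 mm high, lid shut; place and yaw vary. Origin: centre of its underside, bench level; x points to its back, y to its left, z up. Left part (y -50 to 200 mm): steel tank, rim 150 mm high, grey lid with clear window. Right part (y -200 to -50 mm): control head with a black sloped deck; start is right in front of mains, stop in front of heat.
- lid (a joint): Lid angle, rad: 0 fully shut, grows as the front edge rises; starts 0.45 to 0.8. Lid 250 (front to back) x 246 x 14 mm plus a 16 mm black lip at the front. It turns about a line parallel to the washer's y at x 125, z 151 mm in the washer's frame, which lies on its underside. A friction hinge holds it where left; 1 to 2 N down near its front shuts it onto the tank rim, where it stays.
- lid_push (a point): Point on the lid's upper face, midway across (washer y = 75 mm) on the 55 mm wide grey front frame bar, 222 mm from the hinge line; moves with the lid. With the lid shut it lies at x = -97, z = 165 mm in the washer's frame.
- mains (a joint): Grey mains rocker, rad: 0 off (start), 0.40 on; stays where left, turns with 2 to 3 N on its far half. 33 x 22 mm, a shallow V of two flat halves meeting over the pivot: off, the near half lies parallel to the deck, 6 mm above it, and the far half slants up; on, the far half (white bar) lies parallel, 6 mm above the deck. Its frame stands 3 mm above the deck.
- mains_far (a point): Point on the face of the mains rocker's far half, 11 mm from the pivot line (which is parallel to the washer's y); moves with the rocker: about 10 mm above the deck when off, 6 mm when on. Pressing here along the deck's normal switches the mains on.
- deck (a point): Centre of the sloped control deck (190 x 150 mm), on its surface, at x -35, y -125, z 135 mm in the washer's frame. The deck faces up and towards the operator: it rises 12 degrees towards the back, from 115 mm high at the front (x -130 mm) to 155 mm (x 60 mm). This point's axes are the washer's. Behind the deck is a level shelf 155 mm high with a steel air cap on it.
- heat (a joint): Orange heat rocker, same make as the mains rocker, rad: 0 is off; it starts off and must stay off.
- start (a joint): Travel of the green start button, m: 0 released, 0.005 fully in (4 N); springs back when let go. Cap 24 mm across, top 21 mm above the deck when released, in a black round housing 40 mm across and 12 mm high; moves along the deck's normal.
- start_top (a point): Centre of the top face of the green start button's cap; moves with it.
- stop (a joint): Travel of the red stop button, m: 0 released, 0.005 fully in. Same make as the start button; not to be pressed.
- aircap: Loose steel air cap, 38 mm across, 28 mm high, standing on the level shelf at the back of the control head. Origin: centre of its underside.
- tin: Loose 1-litre paint tin, white and blue with red drips, 110 mm across, 126 mm high, upright to the left of the washer. Origin: centre of its underside.
- spraygun: Loose red spray gun lying on its side, about 160 x 150 x 38 mm. Origin: under the middle of its barrel.
- cup: Loose white gravity cup with a grey screw neck, 84 mm across, 111 mm high, upright. Origin: centre of its underside.
- pliers: Loose pliers with red handles, 190 mm long, lying flat. Origin: near the middle of their length, at bench level.
- goggles: Loose clear goggles, 60 x 175 x 70 mm. Origin: centre of the underside.
- brush: Loose paint brush, lying flat to the right of the washer. Origin: near its middle, at bench level.

How it is judged:
By the outcome, as a careful person would: the job done as asked, in the order asked, and still so for the second after the job is handed in, with the robot touching nothing.
It also fails if it takes over 42 s, if anything falls off the work surface, if the arm or the gripper's body presses on something with over 40 N, if the wrist force passes 120 N, or if a joint passes its speed limit or range.

## Working session

There is one attempt and no reset: what is moved stays moved. The work goes in short steps, Python scripts to look and compute and a tool call to move; the robot and the scene stay as the last step left them, time stands still between calls to the robot, and variables do not carry over. Pictures are saved under pics/ and viewed, at most 10 in all, crops included, and the job is handed in when it is done.

Besides the shell and the picture viewer there is one more tool, called after "Emit:" as name(argument=value, ...) on one line, values as JSON. servo_tool: Moves the arm, as the interface text tells. Shift numbers are shares of 0.15 m and turn numbers shares of 360 degrees, none past 1 either way. Its arguments: {"type":"object","properties":{"steps":{"type":"array"},"squeeze":{"type":"number"}},"required":["steps"]}

```bash
mkdir -p pics
cat > h.py <<'E'
import numpy as np,cv2
from bench import get_obs,read_camera,close_job,arm
def ray(c,uv):
    K=c["camera_matrix"];p=(np.array(uv,float)-[K[0][2],K[1][2]])/[K[0][0],K[1][1]]
    s=p.copy()
    for _ in range(30): s=p/(1+c["k1"]*(s@s))
    R=cv2.Rodrigues(np.array(c["rvec"],float))[0];t=np.array(c["tvec"],float).ravel()
    d=R.T@np.array([*s,1]);return -R.T@t,d/np.linalg.norm(d)
def onz(c,uv,z):
    o,d=ray(c,uv);return o+d*(z-o[2])/d[2]
def tri(c1,u1,c2,u2):
    o1,d1=ray(c1,u1);o2,d2=ray(c2,u2)
    a=np.linalg.lstsq(np.c_[d1,-d2],o2-o1,rcond=None)[0]
    p,q=o1+a[0]*d1,o2+a[1]*d2;return (p+q)/2,np.linalg.norm(p-q)
def proj(c,P):
    R=cv2.Rodrigues(np.array(c["rvec"],float))[0];x=R@np.array(P)+np.array(c["tvec"],float).ravel()
    s=x[:2]/x[2];s=s*(1+c["k1"]*(s@s));K=np.array(c["camera_matrix"]);return s*[K[0,0],K[1,1]]+K[:2,2]
E
python3 - <<'E'
from h import *
import pickle
cs={}
for n in("top","side"):
    c=read_camera(n);cs[n]=c;cv2.imwrite(f"pics/{n}0.png",cv2.resize(c["color"],(800,600),interpolation=cv2.INTER_CUBIC))
    h=cv2.cvtColor(c["color"],cv2.COLOR_BGR2HSV)
    print(n,ray(c,(256,192)),c["k1"])
    for k,lo,hi in(("green",(45,90,50),(85,255,255)),("red",(0,150,70),(6,255,255)),("orange",(8,150,100),(22,255,255))):
        m=cv2.inRange(h,lo,hi);N,_,st,ce=cv2.connectedComponentsWithStats(m)
        print(k,[(st[i,4],ce[i].round(1).tolist()) for i in range(1,N) if st[i,4]>15])
pickle.dump(cs,open("c0.pkl","wb"))
E
```

```text
top (array([ 0.39512526, -0.01267752,  1.72368326]), array([ 0.07279974,  0.01196229, -0.99727484])) 0.011901690094632584
green [(np.int32(25), [264.2, 109.2]), (np.int32(106), [272.8, 174.5]), (np.int32(31), [259.2, 204.5])]
red [(np.int32(395), [166.5, 161.6]), (np.int32(348), [395.5, 212.8]), (np.int32(40), [275.5, 210.0]), (np.int32(241), [152.7, 246.2])]
orange [(np.int32(46652), [210.7, 211.8]), (np.int32(207), [177.1, 85.9]), (np.int32(26), [217.3, 84.7]), (np.int32(91), [236.9, 104.8]), (np.int32(668), [12.6, 206.7]), (np.int32(17), [306.1, 170.2]), (np.int32(74), [281.8, 189.9]), (np.int32(16335), [405.6, 323.3]), (np.int32(24), [310.2, 202.4]), (np.int32(21), [317.5, 207.2]), (np.int32(25), [331.2, 207.7]), (np.int32(290), [307.9, 220.0]), (np.int32(26), [384.7, 221.0]), (np.int32(22), [197.9, 231.2]), (np.int32(221), [372.0, 252.4]), (np.int32(518), [65.4, 309.1]), (np.int32(35), [310.4, 319.9]), (np.int32(1473), [63.4, 364.9]), (np.int32(77), [306.5, 352.6])]
side (array([ 0.22696831, -0.70306287,  0.88841836]), array([ 0.26078129,  0.65595681, -0.70831757])) -0.08358983639241746
green [(np.int32(98), [286.0, 192.3]), (np.int32(48), [243.8, 194.0])]
red [(np.int32(85), [244.7, 123.4]), (np.int32(226), [165.6, 157.0]), (np.int32(62), [245.0, 209.8]), (np.int32(407), [331.1, 379.1])]
orange [(np.int32(2833), [87.4, 99.9]), (np.int32(20), [277.0, 102.8]), (np.int32(54), [301.9, 122.1]), (np.int32(208), [342.2, 164.3]), (np.int32(85), [272.5, 206.6])]
```

View pics/top0.png

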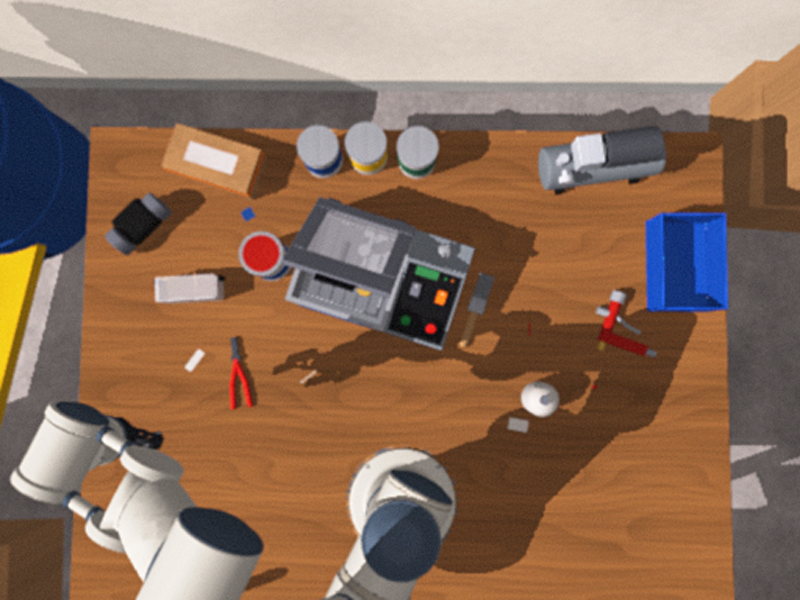

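View pics/side0.png

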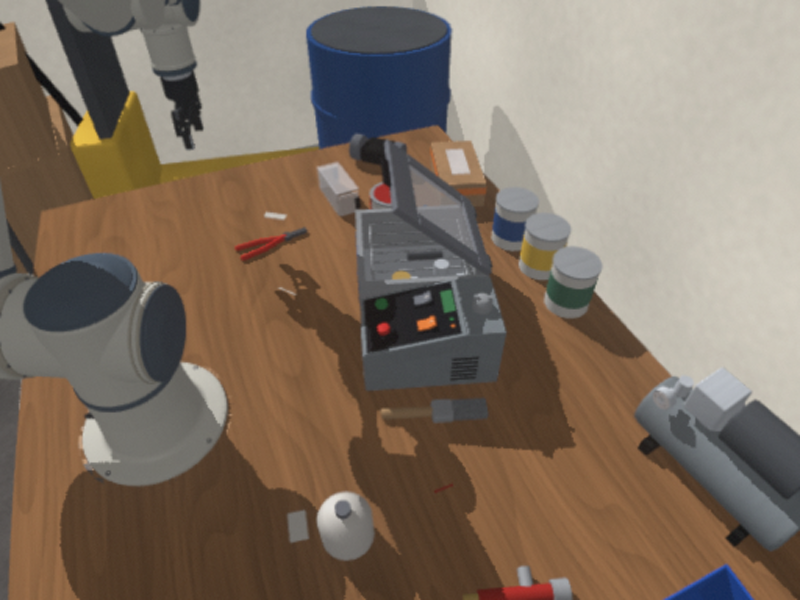

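The top view shows the washer at about (380,270) with start at (405,321), stop at (430,328), heat at (441,297) and mains at about (417,290). In the side view the same four are at (381,303), (383,328), (427,323) and (422,298), and the lid is half open. I'll enlarge the washer in both views.

Run:
```python
from h import *
import pickle
cs=pickle.load(open("c0.pkl","rb"));t,s=cs["top"],cs["side"]
cv2.imwrite("pics/tc.png",cv2.resize(t["color"][120:230,175:315],(784,616),interpolation=cv2.INTER_CUBIC)[:600])
cv2.imwrite("pics/sc.png",cv2.resize(s["color"][85:255,220:330],(388,600),interpolation=cv2.INTER_CUBIC))
for n,a,b in(("start",(259.2,204.5),(243.8,194)),("stop",(275.5,210),(245,209.8)),("heat",(281.8,189.9),(272.5,206.6)),("mains",(267,185.6),(270,190.7))):
    p,e=tri(t,a,s,b);print(n,p.round(4),round(e,4))
```

```text
start [ 0.464  -0.0065  0.1431] 0.0016
stop [ 0.4439 -0.0683  0.1449] 0.0022
heat [ 0.5194 -0.0913  0.15  ] 0.0014
mains [ 0.5353 -0.0355  0.1563] 0.0027
```

View pics/tc.png

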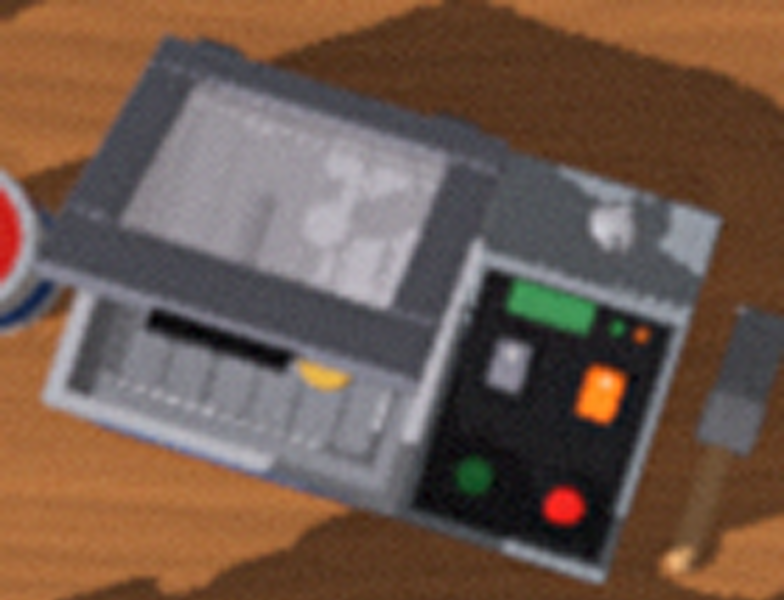

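View pics/sc.png

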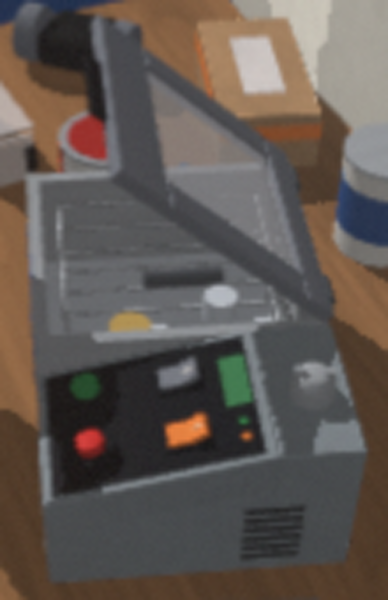

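```bash
cat > fit.py <<'E'
from h import *
import pickle
from scipy.optimize import least_squares
cs=pickle.load(open("c0.pkl","rb"));t,s=cs["top"],cs["side"]
T=lambda x,y:np.array([175+x/5.6,120+y/5.6])-.4
S=lambda x,y:np.array([220+x/3.528,85+y/3.529])-.4
obs=[((-.130,.2,.150),t,T(45,400)),((-.130,-.2,.115),t,T(605,578)),((.130,-.2,.155),t,T(719,218)),
 ((.130,-.2,.155),s,S(366,447)),((-.130,-.2,.115),s,S(50,496)),((-.130,.2,.150),s,S(28,177))]
def W(p,a):
    c,n=np.cos(p[2]),np.sin(p[2]);return np.array([p[0]+c*a[0]-n*a[1],p[1]+n*a[0]+c*a[1],a[2]])
f=lambda p:np.concatenate([proj(c,W(p,a))-u for a,c,u in obs])
r=least_squares(f,[.55,.05,-.3],loss="soft_l1");P=r.x
def inv(P,w):
    c,n=np.cos(P[2]),np.sin(P[2]);d=w[:2]-P[:2];return np.array([c*d[0]+n*d[1],-n*d[0]+c*d[1],w[2]])
E
python3 - <<'E'
from fit import *
print(P.round(4),np.degrees(P[2]),f(P).reshape(-1,2).round(1).tolist())
for n,a,b in(("start",(259.2,204.5),(243.8,194)),("stop",(275.5,210),(245,209.8)),("heat",(281.8,189.9),(272.5,206.6)),("mains",T(510,362)+.4,S(178,373)+.4)):
    p,e=tri(t,a,s,b);q=inv(P,p);print(n,p.round(4),round(e,4),q.round(4), "above deck",((q[2]-.135-np.tan(np.radians(12))*(q[0]+.035))*np.cos(.2094)).round(4))
for n,a,b in(("lidFR",T(415,382),S(112,180)),("lidFL",T(38,266),S(95,25))):
    p,e=tri(t,a,s,b);print(n,inv(P,p).round(4),e)
o=get_obs();print(o["tool_pos"],o["tcp_rot"].__repr__(),o["contact_force"],o["clock"],o["q"])
for th in (.45,.55,.65,.75):
    print(th,[proj(c,W(P,(.125-.266*np.cos(th),.075-.123,.151+.266*np.sin(th)))).round(1).tolist() for c in(t,s)])
print(T(415,382),S(112,180))
E
```

```text
[ 0.5782  0.0587 -0.2978] -17.06180880872315 [[-1.3, -0.3], [-0.6, -0.1], [0.1, -1.5], [1.3, 0.9], [-1.7, 3.1], [-0.6, -0.5]]
start [ 0.464  -0.0065  0.1431] 0.0016 [-0.09   -0.0958  0.1431] above deck 0.0193
stop [ 0.4439 -0.0683  0.1449] 0.0022 [-0.0911 -0.1608  0.1449] above deck 0.0213
heat [ 0.5194 -0.0913  0.15  ] 0.0014 [-0.0121 -0.1607  0.15  ] above deck 0.0099
mains [ 0.5389 -0.0319  0.1516] 0.0019 [-0.0109 -0.0981  0.1516] above deck 0.0113
lidFR [-0.0574 -0.048   0.3185] 0.005126668423716404
lidFL [-0.0566  0.1904  0.3189] 0.00018758168706401793
[0.2122842  0.58749606 0.23075591] array([[-9.40482661e-01,  3.39841372e-01, -4.54365513e-04],
       [ 3.39841665e-01,  9.40482132e-01, -1.00145845e-03],
       [ 8.69856313e-05, -1.09626664e-03, -9.99999395e-01]]) [ 0.80226321 -0.00129275 -0.02972049] 0.1 [ 1.12851186e+00  4.94122349e-01  1.34607850e+00 -1.86520288e-05
  1.30249137e+00 -9.55310219e-02]
0.45 [[243.9, 205.3], [232.3, 151.8]]
0.55 [[244.8, 201.5], [236.5, 144.9]]
0.65 [[245.9, 196.9], [241.6, 138.1]]
0.75 [[247.2, 191.7], [247.7, 131.6]]
[248.70714286 187.81428571] [251.34603175 135.60595069]
```

Pose fit: washer at (0.578, 0.059), yaw -17.1°, lid angle about 0.74. In the crops, the lid's front corner is at about (415,382) in the top view and (112,180) in the side view. The rockers and buttons stand out clearly. First I'll shut the fingers and move over the lid.

Emit:
servo_tool(steps=[-1, -0.667, -0.933, -0.008, 1, -1, -0.667, -0.933, -0.008, 1, -1, -0.667, -0.933, -0.008, 1, -1, -0.667, -0.933, -0.008, 1, -1, -0.667, -0.933, -0.008, 1], squeeze=20)

```text
clock: 0.6
tool_pos: [0.321, 0.4409, 0.3736]
tcp_rot: [[-0.956, 0.293, 0.002], [0.293, 0.956, 0.001], [-0.001, 0.002, -1.0]]
contact_force: [0.3, 1.3, 0.1]
opening: 0.148
grip_force: 0.0
```

Emit:
servo_tool(steps=[-1, -0.667, 0, 0, 1, -1, -0.667, 0, 0, 1, -1, -0.667, 0, 0, 1, -1, -0.667, 0, 0, 1, -1, -0.667, 0, 0, 1])

```text
clock: 1.1
tool_pos: [0.4357, 0.3004, 0.3709]
tcp_rot: [[-0.955, 0.296, -0.0], [0.296, 0.955, -0.001], [-0.0, -0.001, -1.0]]
contact_force: [-0.3, 0.0, -0.8]
opening: 0.001
grip_force: 0.0
```

```bash
cat > go.py <<'E'
import sys
from fit import *
o=get_obs();R=np.array(o["tcp_rot"]);p=np.array(o["tool_pos"])
a=list(map(float,sys.argv[1:4]))
print("t",o["clock"],"pos",p.round(4),"washer",inv(P,p).round(4),"F",np.round(o["contact_force"],2),"open",o["opening"])
d=R.T@(W(P,a)-p);print("shift units",(d/.15).round(3),"yaw err deg",np.degrees(np.arctan2(R[1,0],R[0,0])-P[2]-np.pi)%360)
E
python3 go.py -.029 .075 .36
```

```text
t 1.1 pos [0.4357 0.3004 0.3709] washer [-0.2071  0.1892  0.3709] F [-0.26  0.   -0.85] open 0.0008292705903326538
shift units [-1.189 -0.758  0.074] yaw err deg 359.8523973968562
```

Emit:
servo_tool(steps=[-1, -0.76, 0, 0, 1, -1, -0.76, 0, 0, 1, -1, -0.76, 0, 0, 1, -1, -0.76, 0, 0, 1, -1, -0.76, 0, 0, 1])

```text
clock: 1.6
tool_pos: [0.5458, 0.1473, 0.3705]
tcp_rot: [[-0.955, 0.296, -0.0], [0.296, 0.955, -0.001], [0.0, -0.001, -1.0]]
contact_force: [-0.2, 0.9, -0.1]
opening: 0.004
grip_force: 0.0
```

Emit:
servo_tool(steps=[-0.1, 0, 0.04, 0, 1, -0.19, 0, 0.14, 0, 1, -0.19, 0, 0.2, 0, 1, -0.19, 0, 0.27, 0, 1, -0.19, 0, 0.33, 0, 1])

```text
clock: 2.1
tool_pos: [0.5704, 0.1426, 0.3204]
tcp_rot: [[-0.957, 0.291, -0.001], [0.291, 0.957, -0.0], [0.001, -0.0, -1.0]]
contact_force: [0.5, -0.1, -0.2]
opening: -0.0
grip_force: 0.0
```

```bash
python3 go.py -.045 .075 .29
```

```text
t 2.1 pos [0.5704 0.1426 0.3204] washer [-0.032   0.0779  0.3204] F [ 0.5  -0.14 -0.2 ] open -0.00014658454390470874
shift units [ 0.086 -0.019  0.202] yaw err deg 0.11901385720000257
```

Emit:
servo_tool(steps=[0.03, -0.01, 0.11, 0, 1, 0.09, -0.02, 0.21, 0, 1, 0.13, -0.02, 0.28, 0, 1, 0.17, -0.02, 0.34, 0, 1, 0.21, -0.02, 0.41, 0, 1])

```text
clock: 2.6
tool_pos: [0.5398, 0.1487, 0.26]
tcp_rot: [[-0.956, 0.292, 0.001], [0.292, 0.956, 0.0], [-0.001, 0.0, -1.0]]
contact_force: [-0.5, 0.2, 1.5]
opening: 0.005
grip_force: 0.6
```

```bash
python3 go.py -.09 .075 .209
python3 - <<'E'
from h import *
a=read_camera("side")["color"][60:230,190:360];b=read_camera("top")["color"][100:250,150:320]
cv2.imwrite("pics/l1.png",np.hstack([cv2.resize(a,(400,400)),cv2.resize(b,(400,353))[:353] if 0 else cv2.resize(b,(400,400))]))
E
```

```text
t 2.6 pos [0.5398 0.1487 0.26  ] washer [-0.063   0.0748  0.26  ] F [-0.49  0.18  1.5 ] open 0.004529207337330762
shift units [0.18  0.002 0.34 ] yaw err deg 0.08796718869144084
```

View pics/l1.png

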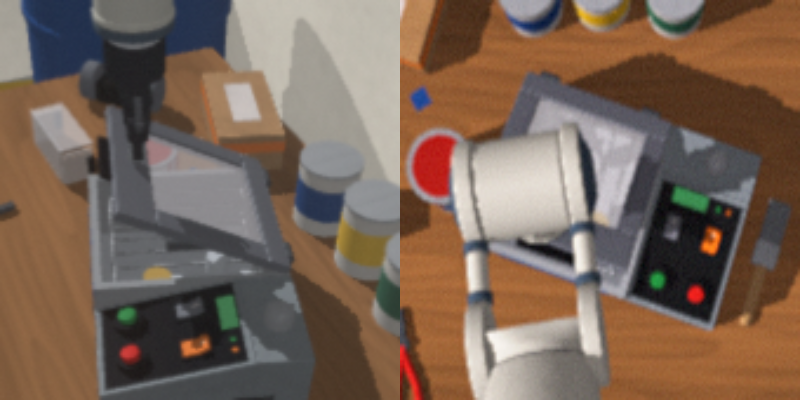

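The picture shows the fingers on the lid's front bar at about (135,140) in the side half, and the lid going down. I'll keep going.

Emit:
servo_tool(steps=[0.06, 0, 0.1, 0, 1, 0.11, 0, 0.2, 0, 1, 0.15, 0, 0.29, 0, 1, 0.18, 0, 0.38, 0, 1, 0.2, 0, 0.46, 0, 1])

```text
clock: 3.2
tool_pos: [0.5118, 0.1573, 0.1911]
tcp_rot: [[-0.956, 0.292, 0.001], [0.292, 0.956, 0.0], [-0.001, 0.0, -1.0]]
contact_force: [-0.0, 0.9, 0.2]
opening: -0.001
grip_force: 0.4
```

```bash
python3 go.py -.097 .075 .165
```

```text
t 3.2 pos [0.5118 0.1573 0.1911] washer [-0.0924  0.0747  0.1911] F [-0.04  0.92  0.22] open -0.001389335420177244
shift units [0.031 0.002 0.174] yaw err deg 0.07633838269420506
```

Emit:
servo_tool(steps=[0.02, 0, 0.05, 0, 1, 0.03, 0, 0.09, 0, 1, 0.03, 0, 0.12, 0, 1, 0.03, 0, 0.145, 0, 1, 0.03, 0, 0.16, 0, 1])

```text
clock: 3.7
tool_pos: [0.5072, 0.1584, 0.1671]
tcp_rot: [[-0.956, 0.292, 0.0], [0.292, 0.956, 0.0], [-0.0, 0.0, -1.0]]
contact_force: [-0.5, -0.2, 1.3]
opening: 0.003
grip_force: 0.4
```

Emit:
servo_tool(steps=[0, 0, 0.01, 0, 1, 0, 0, 0.02, 0, 1, 0, 0, 0.02, 0, 1])

```text
clock: 4.0
tool_pos: [0.5073, 0.1584, 0.165]
tcp_rot: [[-0.956, 0.292, 0.001], [0.292, 0.956, 0.0], [-0.001, 0.0, -1.0]]
contact_force: [-3.4, -0.6, 10.8]
opening: -0.005
grip_force: 5.8
```

The lid is on the rim, with 10.8 N at z 0.165. Next I'll lift off and take a clear picture for the mains.

Emit:
servo_tool(steps=[0, 0, -0.2, 0, 1, 0, 0, -0.5, 0, 1, 0, 0, -0.5, 0, 1])

```text
clock: 4.3
tool_pos: [0.5097, 0.1589, 0.2443]
tcp_rot: [[-0.956, 0.292, 0.008], [0.292, 0.956, 0.001], [-0.007, 0.004, -1.0]]
contact_force: [0.5, -0.1, -0.8]
opening: 0.003
grip_force: 0.0
```

```bash
python3 go.py -.002 -.0975 .2
python3 - <<'E'
from h import *
import pickle
cs={n:read_camera(n) for n in("side","top")};pickle.dump(cs,open("c1.pkl","wb"))
a=cs["side"]["color"][150:240,225:315];b=cs["top"]["color"][150:240,220:310]
I=cv2.INTER_CUBIC
cv2.imwrite("pics/m1.png",np.hstack([cv2.resize(a,(400,400),interpolation=I),cv2.resize(b,(400,400),interpolation=I)]))
E
```

```text
t 4.3 pos [0.5097 0.1589 0.2443] washer [-0.0949  0.0757  0.2443] F [ 0.49 -0.08 -0.75] open 0.002597747786738244
shift units [-0.616 -1.157  0.296] yaw err deg 0.07057812551437312
```

View pics/m1.png

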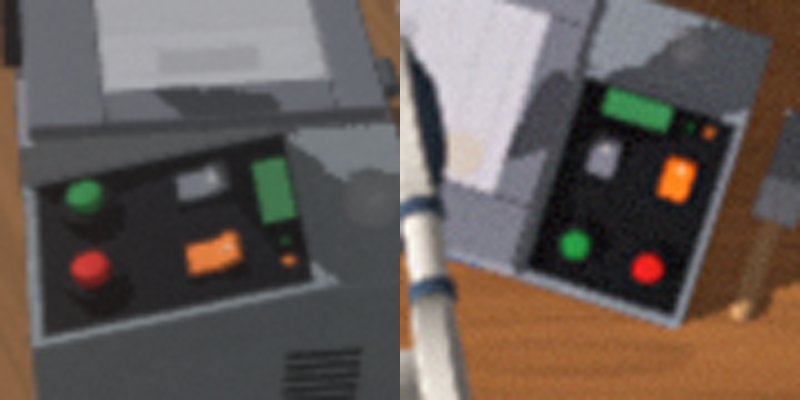

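The lid now looks shut. Mains is at (202,183) in the side half and (603,157) in the top half, start is at (85,196) and (575,245), and heat is at (214,253) and (677,180). I'll work out positions from these.

```bash
python3 - <<'E'
from fit import *
c1=pickle.load(open("c1.pkl","rb"));t,s=c1["top"],c1["side"];k=90/400
for n,a,b in(("mains",(203,157),(202,183)),("start",(175,245),(85,196)),("heat",(277,180),(214,253)),("stop",(248,269),(90,267))):
    p,e=tri(t,np.array(a)*k+[220,150]-.4,s,np.array(b)*k+[225,150]-.4);q=inv(P,p)
    print(n,p.round(4),round(e,4),q.round(4),"h",((q[2]-.135-.2126*(q[0]+.035))*.978).round(4))
E
python3 go.py -.002 -.0975 .2
```

```text
mains [ 0.5385 -0.0291  0.1488] 0.0027 [-0.0122 -0.0955  0.1488] h 0.0088
start [ 0.4635 -0.0058  0.1438] 0.0025 [-0.0907 -0.0953  0.1438] h 0.0202
heat [ 0.5192 -0.092   0.151 ] 0.0026 [-0.0122 -0.1614  0.151 ] h 0.0109
stop [ 0.4435 -0.0679  0.1452] 0.0024 [-0.0915 -0.1605  0.1452] h 0.0217
t 4.4 pos [0.5077 0.1585 0.2402] washer [-0.0967  0.0747  0.2402] F [ 0.02 -0.45  0.15] open -0.0010927561715572097
shift units [-0.629 -1.149  0.268] yaw err deg 0.07335511802257756
```

Emit:
servo_tool(steps=[-0.3, -0.5, 0, 0, 1, -0.61, -1, 0, 0, 1, -0.61, -1, 0, 0, 1, -0.61, -1, 0, 0, 1, -0.61, -1, 0, 0, 1])

```text
clock: 4.9
tool_pos: [0.551, -0.015, 0.2379]
tcp_rot: [[-0.955, 0.296, -0.001], [0.296, 0.955, -0.0], [0.001, -0.001, -1.0]]
contact_force: [-0.2, 0.8, -0.6]
opening: 0.004
grip_force: 0.0
```

```bash
python3 go.py -.001 -.0975 .165
```

```text
t 4.9 pos [ 0.551  -0.015   0.2379] washer [-0.0043 -0.0784  0.2379] F [-0.25  0.75 -0.6 ] open 0.004409479759034919
shift units [-0.023 -0.127  0.486] yaw err deg 359.8737947039721
```

Emit:
servo_tool(steps=[-0.03, -0.12, 0, 0, 1, -0.03, -0.12, 0.2, 0, 1, -0.03, -0.12, 0.4, 0, 1, -0.03, -0.12, 0.46, 0, 1, -0.03, -0.12, 0.46, 0, 1])

```text
clock: 5.4
tool_pos: [0.5487, -0.0297, 0.1688]
tcp_rot: [[-0.956, 0.292, -0.004], [0.292, 0.956, 0.001], [0.004, -0.0, -1.0]]
contact_force: [0.3, -0.4, 0.6]
opening: 0.003
grip_force: 0.0
```

```bash
python3 go.py 0 -.096 .15
```

```text
t 5.4 pos [ 0.5487 -0.0297  0.1688] washer [-0.0022 -0.0931  0.1688] F [ 0.35 -0.44  0.6 ] open 0.003384737565249825
shift units [-0.015 -0.019  0.126] yaw err deg 0.09644543198533669
```

Emit:
servo_tool(steps=[-0.01, -0.02, 0.03, 0, 1, -0.01, -0.02, 0.06, 0, 1, -0.01, -0.02, 0.08, 0, 1, -0.01, -0.02, 0.09, 0, 1, -0.01, -0.02, 0.1, 0, 1])

```text
clock: 5.9
tool_pos: [0.5506, -0.0336, 0.1555]
tcp_rot: [[-0.956, 0.292, 0.001], [0.292, 0.956, -0.0], [-0.001, 0.0, -1.0]]
contact_force: [1.1, -1.4, 4.4]
opening: -0.001
grip_force: 1.9
```

Emit:
servo_tool(steps=[0, 0, 0.01, 0, 1, 0, 0, 0.02, 0, 1, 0, 0, 0.02, 0, 1])

```text
clock: 6.2
tool_pos: [0.5506, -0.0336, 0.1522]
tcp_rot: [[-0.956, 0.292, 0.0], [0.292, 0.956, -0.0], [-0.0, 0.0, -1.0]]
contact_force: [3.2, -1.2, 3.1]
opening: -0.004
grip_force: 1.4
```

Emit:
servo_tool(steps=[0, 0, 0.007, 0, 1, 0, 0, 0.014, 0, 1, 0, 0, 0.014, 0, 1])

```text
clock: 6.5
tool_pos: [0.5504, -0.0336, 0.1501]
tcp_rot: [[-0.956, 0.292, -0.0], [0.292, 0.956, -0.0], [-0.0, -0.0, -1.0]]
contact_force: [1.3, -0.2, 4.3]
opening: 0.001
grip_force: 1.4
```

Emit:
servo_tool(steps=[0, 0, 0.007, 0, 1, 0, 0, 0.014, 0, 1, 0, 0, 0.014, 0, 1])

```text
clock: 6.8
tool_pos: [0.5507, -0.0336, 0.1492]
tcp_rot: [[-0.956, 0.292, 0.001], [0.292, 0.956, -0.0], [-0.001, 0.0, -1.0]]
contact_force: [-3.9, 1.1, 25.4]
opening: -0.002
grip_force: 12.6
```

The stop is hard at z 0.149, as predicted. I'll lift, check, and move over start.

Emit:
servo_tool(steps=[0, 0, -0.1, 0, 1, 0, 0, -0.3, 0, 1, 0, 0, -0.3, 0, 1, 0.3, 0, -0.3, 0, 1, 0.6, 0, -0.3, 0, 1])

```text
clock: 7.3
tool_pos: [0.4629, -0.0071, 0.1923]
tcp_rot: [[-0.956, 0.293, -0.001], [0.293, 0.956, 0.0], [0.001, -0.0, -1.0]]
contact_force: [-0.7, 0.4, 1.3]
opening: -0.001
grip_force: 0.0
```

```bash
python3 go.py -.091 -.0955 .155
python3 - <<'E'
from h import *
a=read_camera("side")["color"][150:240,225:315];b=read_camera("top")["color"][150:240,220:310]
I=cv2.INTER_CUBIC
cv2.imwrite("pics/m2.png",np.hstack([cv2.resize(a,(400,400),interpolation=I),cv2.resize(b,(400,400),interpolation=I)]))
E
```

```text
t 7.3 pos [ 0.4629 -0.0071  0.1923] washer [-0.0909 -0.0967  0.1923] F [-0.68  0.38  1.34] open -0.0007435071210862781
shift units [0.    0.008 0.248] yaw err deg 0.046000044677844146
```

View pics/m2.png

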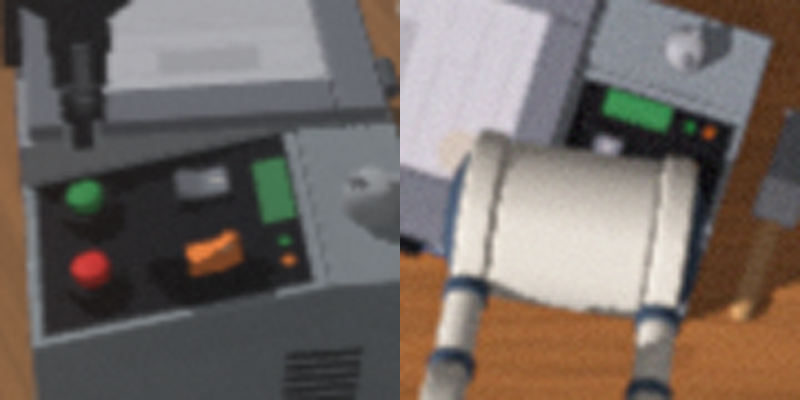

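The mains rocker at (202,183) in the side half has tipped to the far side. Heat at (214,253) hasn't changed, and the tool is over start at (85,196). Now I'll press start.

Emit:
servo_tool(steps=[0, 0.008, 0.12, 0, 1, 0, 0.008, 0.25, 0, 1, 0, 0.008, 0.28, 0, 1, 0, 0.008, 0.29, 0, 1, 0, 0.008, 0.3, 0, 1])

```text
clock: 7.9
tool_pos: [0.4648, -0.0062, 0.1483]
tcp_rot: [[-0.956, 0.292, -0.0], [0.292, 0.956, 0.0], [0.0, -0.0, -1.0]]
contact_force: [-0.5, -0.0, -0.7]
opening: -0.003
grip_force: 0.0
```

Emit:
servo_tool(steps=[0, 0, 0.01, 0, 1, 0, 0, 0.02, 0, 1, 0, 0, 0.02, 0, 1])

```text
clock: 8.2
tool_pos: [0.4651, -0.0062, 0.1453]
tcp_rot: [[-0.956, 0.292, 0.001], [0.292, 0.956, -0.0], [-0.001, 0.0, -1.0]]
contact_force: [1.2, -0.5, 3.0]
opening: -0.0
grip_force: 1.0
```

Emit:
servo_tool(steps=[0, 0, 0.01, 0, 1, 0, 0, 0.02, 0, 1, 0, 0, 0.02, 0, 1])

```text
clock: 8.5
tool_pos: [0.465, -0.0062, 0.1421]
tcp_rot: [[-0.956, 0.292, 0.001], [0.292, 0.956, -0.0], [-0.001, 0.0, -1.0]]
contact_force: [1.8, -1.0, 4.3]
opening: 0.002
grip_force: 1.9
```

Emit:
servo_tool(steps=[0, 0, 0.007, 0, 1, 0, 0, 0.012, 0, 1, 0, 0, 0.012, 0, 1])

```text
clock: 8.8
tool_pos: [0.4653, -0.0062, 0.1412]
tcp_rot: [[-0.956, 0.292, 0.002], [0.292, 0.956, -0.0], [-0.002, 0.0, -1.0]]
contact_force: [-3.9, 0.0, 26.1]
opening: 0.002
grip_force: 13.2
```

Start is at its stop: 26 N at z 0.141. I'll release it and move well clear.

Emit:
servo_tool(steps=[0, 0, -0.1, 0, 1, 0, 0, -0.3, 0, 1, 0, 0, -0.6, 0, 1, 0, 0, -0.9, 0, 1, 0, 0, -0.9, 0, 1])

```text
clock: 9.3
tool_pos: [0.4665, -0.0063, 0.2801]
tcp_rot: [[-0.956, 0.292, 0.007], [0.292, 0.956, -0.001], [-0.007, 0.001, -1.0]]
contact_force: [0.9, -0.6, -1.3]
opening: -0.0
grip_force: 0.0
```

Emit:
servo_tool(steps=[0.3, 0.3, 0, 0, 1, 0.5, 0.8, 0, 0, 1, 0.5, 0.9, 0, 0, 1, 0.5, 0.9, 0, 0, 1, 0.5, 0.9, 0, 0, 1])

```text
clock: 9.8
tool_pos: [0.4316, 0.1461, 0.2747]
tcp_rot: [[-0.957, 0.289, -0.001], [0.289, 0.957, -0.0], [0.001, -0.001, -1.0]]
contact_force: [0.3, -0.8, -0.3]
opening: 0.004
grip_force: 0.0
```

Run:
```python
from h import *
I=cv2.INTER_CUBIC
a=read_camera("side")["color"][110:240,205:335];b=read_camera("top")["color"][120:250,180:310]
cv2.imwrite("pics/f.png",np.hstack([cv2.resize(x,(400,400),interpolation=I) for x in(a,b)]))
o=get_obs();print(o["tool_pos"],o["contact_force"],o["clock"])
```

```text
[0.43209477 0.14422436 0.27484031] [ 0.12074294 -0.10425105  0.36386932] 9.9
```

View pics/f.png

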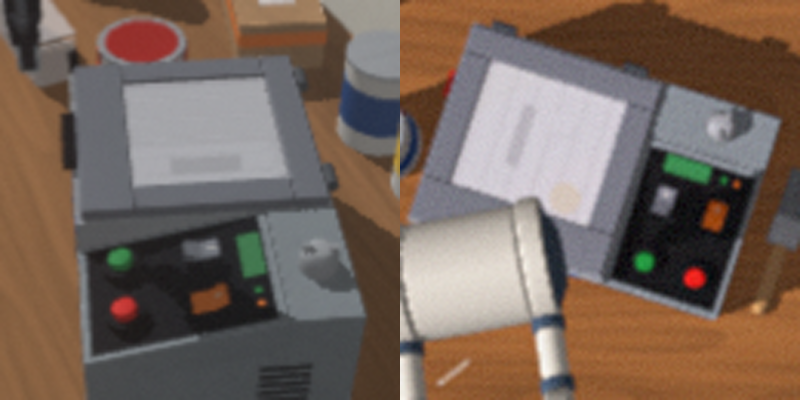

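The lid is shut at (190,130), mains at (200,248) is tipped on, start at (120,258) has sprung back, heat is off, and the air cap at (320,258) is in place. I'm handing the job in.

```bash
python3 -c "
from bench import close_job
print(close_job())"
```

```text
the job is handed in; nothing more can be done
None
```

The job is handed in at about 10 s on the robot's clock: the lid is shut, the mains rocker is on, and the start button was pressed right in and sprang back; heat and stop weren't pressed, and nothing else on the bench was touched.

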